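Level the charm drying board with a wooden wedge

ROBOT

A 6-joint arm with a two-finger parallel gripper is mounted at the origin on the work surface. World frame = base frame: x ahead of the robot, y to its left, z up, the work surface at z = 0. Lengths are in m, angles in rad, forces in N, time in s.
With the tool pointing down it reaches from about 0.35 to 0.775 m from the base axis. Payload 7.3 kg.
Tool frame: the origin (TCP) lies midway between the tips of the shut fingers; the grasp point (between the pads) lies 19 mm behind it (robot.grip_depth is the z of the grasp point in the tool frame, in m); z points along the fingers, y is the line along which they close (so a half turn about z gives the same grasp; the last joint's range is limited). The gripper opens to 92 mm and grips with 3 to 60 N. Pads are 19 mm wide; open, the fingers measure 130 mm over their backs; the gripper's body (75 mm by 190 mm) begins 47 mm behind the grasp point.
Start: joints at [-1.371, 0.342, 1.524, -0, 1.275, -0.146], TCP at [0.178, -0.494, 0.227] pointing down, gripper open.
Joint ranges: [-2.53, 2.53], [-0.77, 2.02], [0.04, 2.7], [-1, 4.14], [0.28, 2.66], [-3.11, 3.11]. Speed limits (rad/s): [2.57, 2.57, 3.14, 3.14, 3.14, 3.14].

INTERFACE

Orientations are given as [roll, pitch, yaw] about the fixed x, y, z axes, in that order (R = Rz(yaw) Ry(pitch) Rx(roll)).
In Python, from cell import robot, viewer gives the robot as it stands.
- The arm moves only by the tool step_arm, never from a script. Its argument "increments" is a list of rows, each an object with "delta_pos": the shift along the tool's x, y, z in cm, a list of three; "dr": the turn, a rotation vector about the tool's x, y, z in degrees, a list of three; "fingers": the closure, from -1 (fully open) to 1 (shut), so that 0 is half open. In form: [{"delta_pos": [tx, ty, tz], "dr": [wx, wy, wz], "fingers": fingers}, ...]. A call has exactly 5 rows; each row is the pose to reach, as a shift and turn from the pose commanded when the call began, along the tool's axes at that moment; what a row does not reach only later rows make up. A row lasts 1/8 s, in which the tool goes at most 62.5 mm and 10.7 degrees, less where a joint would pass 70% of its speed; a pose out of reach is approached as far as the arm can. A call with a gripper value outside its range is refused whole. The fingers move at their own pace and stop on an object; "newtons" is the grip in N (left out, the last holds). Time passes only in rows, so rows that repeat a pose let the fingers close, or fill a call up. It gives the time, the measured TCP pose, the force, the opening and the grip force at its end, in the units of the state.
- robot.observe(): the state, without advancing time (a new reading comes with each control period).
- viewer.read_camera(name): name is "scene" or "top"; returns the picture (420x560x3 uint8, red, green, blue); there is no depth.
- viewer.camera_params(name): a dict with "K" (3x3 intrinsics, pixels), "T" (4x4, takes a point from camera to world coordinates). Camera axes: x right, y down, z forward; pixel columns grow to the right and rows downward; lengths in m; the calibration is good to about 2 mm. A picture is of the moment at which its call begins. camera_params takes no time and is no camera call.
- robot.hand_in(): hands the job in; it is judged then, once.
The state is a dict: "time": time; "qpos": joint angles; "qvel": joint speeds; "joint_efforts": joint torques, N m; "tool_pos": TCP position; "tool_rot": TCP orientation; "contact_force": force on the tool from outside, world axes, zero at the start; "torque": the same for the moment, N m; "opening": finger opening in m; "grip_force": force on a finger pad.
Only numpy, scipy, OpenCV 4.12 (cv2) and the standard library are available. Lean on these libraries where they do the work, as an engineer would, in place of code of your own. Each camera call takes 0.05 s, during which the arm holds its last target. There are 200 camera calls.

TASK

The front edge of the drying board with the painted charms hangs low. Put the loose wooden wedge flat on the table, thin end under the middle of that front edge and pointing straight in, and push it in until the board sits level up against the two lips at its front corners and the wedge is snug under it (carrying clearly more than the board's own weight), but push gently, without forcing it. Raise the board with the wedge only, do not touch the board, and leave the other things on the table where they are.

Things in the scene. Friction and masses are not known exactly. Their poses are not given: they have to be found in the camera images.
- wedge: Loose waxed pale-wood wedge, 180 mm long, 40 wide, flat underside, sloping top: 4 mm thick at the thin end (toe), 44 at the heel, an even taper of 1 in 4.5; 110 g. Origin: centre of its underside (z = 0 on the table). +x points to the toe, z up. It starts flat, left or right on the table, toe turned up to 0.5 rad from +x; the block lies on the other side.
- wedge_toe (a point): Middle of the lower edge of the wedge's thin end: 90 mm along the wedge's +x from its origin.
- wedge_grip (a point): Good grip point between the wedge's upright sides (40 mm apart), 68 mm from its origin towards the heel (22 mm from the heel face) and 20 mm above its underside; close the fingers across the wedge's y. The flat heel face (40 x 44 mm) can also be pushed with the fingertips, which keeps the toe from being pressed into the table by a tipping grip.
- stand: Fixed wooden stand of the drying board, turned up to 0.2 rad. Origin: on the table right below the middle of the board's front edge. +x points from that edge in under the board to its hinge: the way to push. Front posts at y = -160 and +160 mm, 58 mm high; between them bare table. Steel lips on the posts overlap the board's front corners and stop it when level.
- board: Plywood board with 15 charms, 240 mm deep, 294 wide, 12 thick, 0.32 to 0.5 kg, hinged to the stand at its far edge. Origin: middle of its front edge, mid-thickness; +x to the hinge; z is its normal: tilt 0.075 rad (front low) at the start, 0 when level, no more. Level, its underside is 34 mm and its charms 52 mm above the table. The wedge must not press on it with more than 22 N.
- bar_below (a point): Point of the stand on the table, 8 mm in from the front edge, below a 10 mm round steel bar that runs along under the board's front edge and rests on the wedge. The bar is set by screws, differently each time, and not measured: its underside is 24 to 30 mm above the table when level, 6 to 12 at the start. So the toe must go about 98 to 127 mm past the front edge: feel for it.
- board_edge (a point): Middle of the board's upper front edge: 28 mm above the table at the start, 46 when level. Pushing the wedge along takes about 2 to 6 N while the board rises; at the lips the push rises steeply, over 10 N per mm. A steady push of 14 to 18 N is snug, and the wedge then stays by friction when let go; 24 N or more may break the 22 N limit.
- block: Bystander, leave alone: plain rectangular pale-wood block, 170 x 40 x 26 mm, no taper. Origin: centre of its underside.
- cup: Bystander, leave alone: white ceramic water cup, 70 mm across, 75 mm high. Origin: centre of its underside.
- jar: Bystander, leave alone: small glass jar with white cap, 56 mm across, 60 mm high. Origin: centre of its underside.
- brush: Bystander, leave alone: broad flat brush with red handle, about 200 mm long, lying along x. Origin: centre of its underside.
Mind the look-alikes: they are no part of the job. Leave any black, purple or turquoise look-alike of the wedge alone.

How it is judged:
On the way, in this order (a step that is already met when the one before it is completed fails the run):
1. the wedge lies flat with its thin end under the middle of the front edge while the board still hangs low (height (world z) of wedge below 0.006 m and angle between wedge's own z axis and vertical below 0.06 rad and y of wedge_toe in the frame of stand between -0.05 and 0.05 m and angle between the x axis of wedge and the x axis of stand, either way round below 0.2 rad and x of wedge_toe in the frame of stand above 0.003 m and angle between board's own z axis and vertical above 0.04 rad), for 0.05 s.
2. the board is level against the lips and the wedge is snug under it (height (world z) of wedge below 0.006 m and angle between wedge's own z axis and vertical below 0.06 rad and y of wedge_toe in the frame of stand between -0.05 and 0.05 m and angle between the x axis of wedge and the x axis of stand, either way round below 0.2 rad and angle between board's own z axis and vertical below 0.01 rad and contact force between wedge and board above 7 N), for 0.2 s.
At the end, for the whole second after the job is handed in: Board level within 0.01 rad; wedge flat on the table, still, pointing in within 0.2 rad, its toe more than 50 mm under the board and within 50 mm of the middle, pressing up on the board with more than 7 N (the board's weight alone gives at most 3 N) (all of step 2 and x of wedge_toe in the frame of stand above 0.05 m and linear speed of wedge below 0.01 m/s and angular speed of board below 0.02 rad/s); the robot touches nothing.
It fails at once if the wedge is forced: it presses on the board with more than 22 N (contact force between wedge and board above 22 N).
It fails at once if the robot touches the board with more than 2 N (contact force between any of the arm, the fingers and board above 2 N).
It fails at once if another thing on the table is moved by more than 30 mm (distance of any of block, cup, jar, brush from where it was at the start of the episode above 0.03 m).
It also fails if it takes over 72 s, if anything falls off the work surface, if the arm or the gripper's body presses on something with over 40 N, if the wrist force passes 120 N, or if a joint passes its speed limit or range.

## Working session

There is one attempt and no reset: what is moved stays moved. The work goes in short steps, Python scripts to look and compute and a tool call to move; the robot and the scene stay as the last step left them, time stands still between calls to the robot, and variables do not carry over. Pictures are saved under pics/ and viewed, at most 10 in all, crops included, and the job is handed in when it is done.

Besides the shell and the picture viewer there is one more tool, called after "Emit:" as name([rows], argument=value, ...), one row to a line, values as JSON. step_arm: Moves the arm, as the interface text tells. Its arguments: {"type":"object","properties":{"increments":{"type":"array"},"newtons":{"type":"number"}},"required":["increments"]}

```bash
mkdir -p pics; python3 - <<'E'
from cell import robot, viewer
import cv2, numpy as np
for n in("scene","top"):
    im=viewer.read_camera(n); cv2.imwrite(f"pics/{n}0.png",im[:,:,::-1])
    p=viewer.camera_params(n); print(n,np.round(p["K"],1).tolist(),np.round(p["T"],3).tolist())
print(robot.observe())
E
```

```text
scene [[423.4, 0.0, 288.5], [0.0, 423.4, 208.5], [0.0, 0.0, 1.0]] [[0.656, 0.598, -0.46, 1.088], [0.755, -0.53, 0.386, -0.579], [-0.013, -0.601, -0.799, 1.113], [0.0, 0.0, 0.0, 1.0]]
top [[463.9, 0.0, 274.5], [0.0, 463.9, 205.6], [0.0, 0.0, 1.0]] [[0.005, -0.989, 0.147, 0.256], [-1.0, -0.003, 0.014, -0.067], [-0.013, -0.147, -0.989, 1.557], [0.0, 0.0, 0.0, 1.0]]
{'time': 0.1, 'qpos': array([-1.37101130e+00,  3.42667359e-01,  1.52490764e+00,  1.41606594e-05,
        1.27538963e+00, -1.46001746e-01]), 'qvel': array([-6.50764381e-04, -1.86181362e-03, -5.45421888e-03, -4.58502741e-04,
       -5.54237865e-05, -4.82439942e-04]), 'joint_efforts': array([ 1.71360960e-03, -4.32003808e+01, -2.44692975e+01,  7.20016309e-02,
        5.25605085e-02, -3.66943323e-05]), 'tool_pos': array([ 0.17789528, -0.49356633,  0.22611186]), 'tool_rot': array([-3.14023724e+00, -2.12997463e-04,  3.45782500e-01]), 'contact_force': array([-0.12156457, -0.0439714 , -1.23941481]), 'torque': array([-0.01430046,  0.00611923,  0.02691007]), 'grip_force': 0.0, 'opening': 0.09167530100596609}
```

View pics/top0.png

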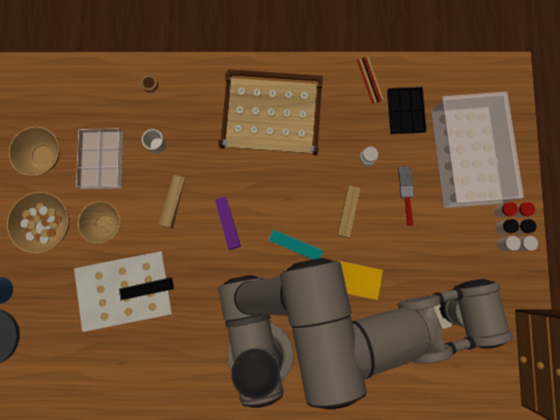

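View pics/scene0.png

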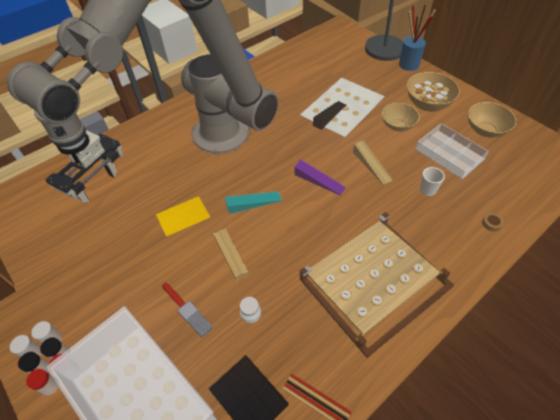

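The board is at about (270,115) in top, with its front edge facing the robot. The two pale pieces are at (172,201) and (349,211) in top, and (372,162) and (230,253) in scene. I'll enlarge both to tell the wedge from the block.

```bash
cat > h.py <<'E'
from cell import robot, viewer
import cv2, numpy as np
P={n:viewer.camera_params(n) for n in("scene","top")}
def ray(n,uv):
    K,T=np.array(P[n]["K"]),np.array(P[n]["T"]); d=T[:3,:3]@np.linalg.solve(K,[uv[0],uv[1],1.]); return T[:3,3],d
def plane(n,uv,z):
    o,d=ray(n,uv); return o+d*(z-o[2])/d[2]
def proj(n,p):
    K,T=np.array(P[n]["K"]),np.array(P[n]["T"]); c=K@(T[:3,:3].T@(np.array(p)-T[:3,3])); return c[:2]/c[2]
def tri(a,b):
    (o1,d1),(o2,d2)=ray("top",a),ray("scene",b); d1/=np.linalg.norm(d1);d2/=np.linalg.norm(d2)
    s=np.linalg.lstsq(np.c_[d1,-d2],o2-o1,rcond=None)[0]; p,q=o1+s[0]*d1,o2+s[1]*d2
    return (p+q)/2,np.linalg.norm(p-q)
E
python3 - <<'E'
from h import *
t=cv2.imread("pics/top0.png");s=cv2.imread("pics/scene0.png")
def c(im,u,v,w=66,h=50): return cv2.resize(im[v-h//2:v+h//2,u-w//2:u+w//2],(396,300),interpolation=cv2.INTER_CUBIC)
cv2.imwrite("pics/crop.png",np.vstack([np.hstack([c(t,172,201,80,60),c(t,349,211,80,60)]),np.hstack([c(s,372,162,80,60),c(s,230,253,80,60)])]))
cv2.imwrite("pics/crop2.png",np.vstack([np.hstack([cv2.resize(t[60:165,205:335],None,fx=3,fy=3,interpolation=2)]),np.zeros((1,390,3),np.uint8)]))
cv2.imwrite("pics/crop3.png",cv2.resize(s[200:360,290:460],None,fx=3.5,fy=3.5,interpolation=2))
E
```

```text
(no output)
```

View pics/crop.png

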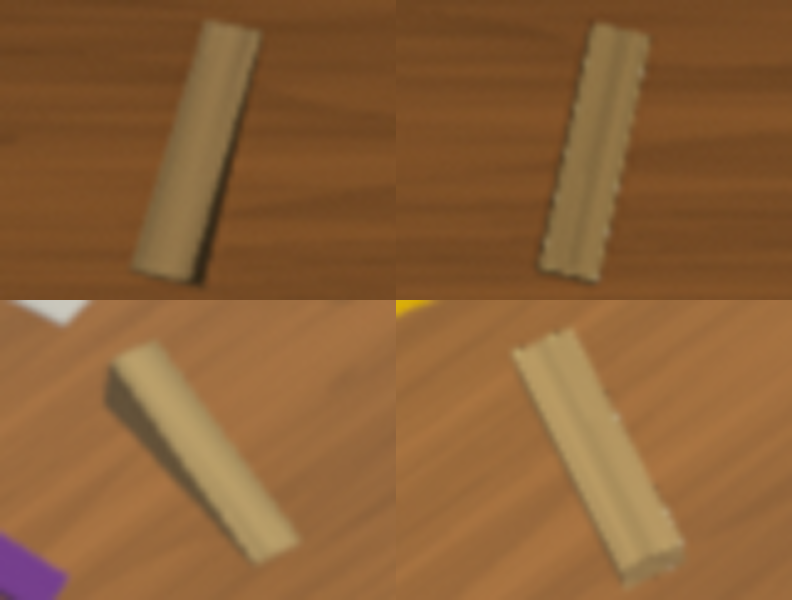

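View pics/crop2.png

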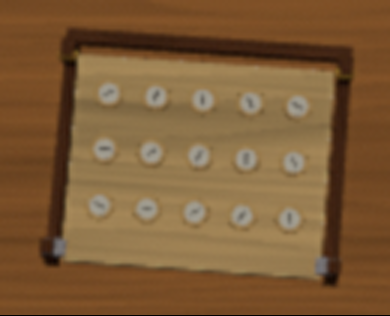

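View pics/crop3.png

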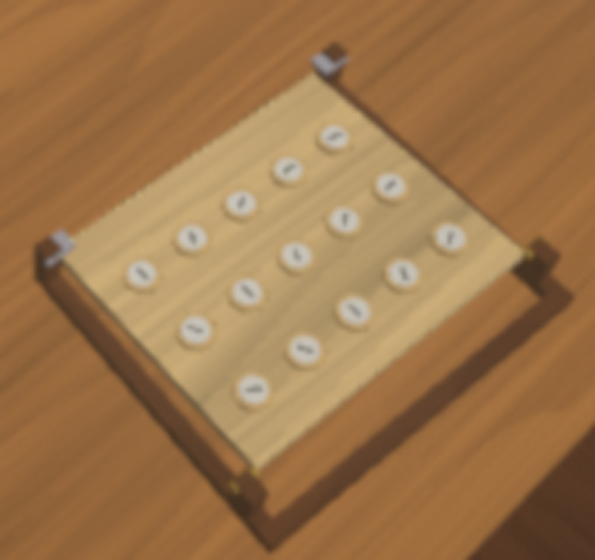

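The left piece is the wedge: in scene it shows the tapered dark side, heel towards the robot at (359,143) and toe at (389,183). The right piece is the plain block. Board lips are at top (224,142) and (313,149), scene (384,218) and (307,270). Next I triangulate.

```bash
python3 - <<'E'
from h import *
from scipy import ndimage
prs={"toeL":((173.4,175.4),(392.4,180.5)),"toeR":((184.7,177.5),(384.9,185.1)),"heelL":((158.9,225.5),(363.7,140.3)),"heelR":((170.4,227.8),(354.6,145.1)),
"lipL":((224,142.3),(383.7,218)),"lipR":((313.3,148.7),(307.1,270))}
R={}
for k,(a,b) in prs.items():
    R[k],e=tri(a,b); print(k,R[k].round(4),round(e,4))
for a,b in(("toe","heel"),):
    m=(R["toeL"]+R["toeR"])/2;h=(R["heelL"]+R["heelR"])/2
    print("toe",m,"heel",h,"len",np.linalg.norm((m-h)[:2]),"yaw",np.arctan2(*(m-h)[1::-1]))
d=R["lipL"]-R["lipR"]; print("lips dist",np.linalg.norm(d),"yaw",np.arctan2(-d[0],d[1]),"mid",(R["lipL"]+R["lipR"])/2)
# masks: wedge/block contour min rects; charms grid
for n,rois in(("top",{"left":(150,165,195,235)}),("scene",{"left":(340,130,405,195)})):
    im=cv2.imread(f"pics/{n}0.png"); hsv=cv2.cvtColor(im,cv2.COLOR_BGR2HSV)
    for k,(x0,y0,x1,y1) in rois.items():
        print(n,"table",hsv[y0+2,x0+2],"wedge",hsv[(y0+y1)//2,(x0+x1)//2])
        m=((hsv[...,0]>13)&(hsv[...,0]<25)&(hsv[...,2]>95 if n=="top" else hsv[...,2]>120)).astype(np.uint8)
        m2=np.zeros_like(m);m2[y0:y1,x0:x1]=m[y0:y1,x0:x1]
        c=max(cv2.findContours(m2,0,2)[0],key=cv2.contourArea); print(k,cv2.contourArea(c),cv2.boxPoints(cv2.minAreaRect(c)).round(1).tolist(), cv2.approxPolyDP(c,3,True)[:,0].tolist())
    x0,y0,x1,y1=(222,80,320,140) if n=="top" else (320,225,435,320)
    w=((hsv[...,1]<70)&(hsv[...,2]>130)).astype(np.uint8)[y0:y1,x0:x1]
    N,_,st,ce=cv2.connectedComponentsWithStats(w); print([(c+[x0,y0]).round(1).tolist()+[int(s[4])] for c,s in zip(ce[1:],st[1:]) if s[4]>5])
E
```

```text
toeL [ 0.5916  0.305  -0.0009] 0.0036
toeR [ 0.5864  0.2683 -0.0019] 0.0092
heelL [0.4155 0.3389 0.0403] 0.0082
heelR [0.4081 0.3012 0.0358] 0.007
lipL [0.6954 0.1277 0.0492] 0.006
lipR [ 0.6731 -0.1715  0.0502] 0.006
toe [ 0.58896806  0.28664799 -0.00138244] heel [0.41180232 0.32002208 0.0380576 ] len 0.18028181143343708 yaw -0.1861958052362614
lips dist 0.30008676452081945 yaw -0.07444863091990057 mid [ 0.68428345 -0.02188372  0.0497234 ]
top table [ 14 175 118] wedge [ 18 128 147]
left 3036.0 [[150.0, 165.0], [194.0, 165.0], [194.0, 234.0], [150.0, 234.0]] [[150, 165], [150, 234], [194, 234], [194, 165]]
[[240.6, 90.6, 29], [256.5, 91.6, 28], [272.3, 92.6, 28], [288.1, 93.7, 30], [303.8, 94.9, 31], [239.2, 109.2, 29], [254.9, 110.4, 32], [270.7, 111.5, 29], [286.6, 112.6, 28], [302.5, 113.5, 30], [237.7, 127.9, 32], [253.4, 129.1, 31], [269.4, 130.2, 33], [285.3, 131.4, 31], [301.1, 132.6, 29]]
scene table [ 23  16 201] wedge [ 20 109 184]
left 4007.0 [[340.0, 194.0], [340.0, 130.0], [404.0, 130.0], [404.0, 194.0]] [[340, 130], [340, 181], [347, 186], [343, 194], [404, 194], [404, 130], [347, 130], [345, 134]]
[[385.2, 238.6, 40], [371.9, 247.9, 42], [401.4, 252.6, 42], [358.5, 257.5, 44], [387.9, 262.3, 47], [344.5, 267.4, 48], [418.3, 267.2, 50], [374.4, 272.4, 49], [330.2, 277.8, 47], [404.8, 277.8, 52], [360.2, 283.1, 50], [391.1, 288.3, 54], [345.5, 293.7, 54], [376.7, 299.4, 55], [361.9, 310.6, 59]]
```

```bash
python3 - <<'E'
from h import *
# front/rear charm row ends (top row0=rear); y+ is left in top, right/up in scene
C=[((237.7,127.9),(385.2,238.6)),((301.1,132.6),(330.2,277.8)),((240.6,90.6),(418.3,267.2)),((303.8,94.9),(361.9,310.6))]
C=np.array([tri(*c)[0] for c in C]); print(C.round(4))
print("yaw",np.arctan2(-(C[0]-C[1])[0],(C[0]-C[1])[1]),np.arctan2(-(C[2]-C[3])[0],(C[2]-C[3])[1]), "axis",np.arctan2(*((C[2]+C[3]-C[0]-C[1])[1::-1])),"frontmid",(C[0]+C[1])/2,"mid",C.mean(0))
for n,(x0,y0,x1,y1) in(("top",(150,165,195,235)),("scene",(348,130,405,195))):
    hsv=cv2.cvtColor(cv2.imread(f"pics/{n}0.png"),cv2.COLOR_BGR2HSV)
    s=hsv[y0:y1,x0:x1,1]; t,m=cv2.threshold(s,0,1,cv2.THRESH_BINARY_INV+cv2.THRESH_OTSU)
    c=max(cv2.findContours(m,0,2)[0],key=cv2.contourArea)+[x0,y0]; print(n,t,cv2.contourArea(c),cv2.boxPoints(cv2.minAreaRect(c)).round(1).tolist(),cv2.approxPolyDP(c,2.,True)[:,0].tolist())
for z in(.028,.046):
  for uv in((225.7,147.3),(311.7,153)): print(plane("top",uv,z).round(4))
  for uv in((380,222.3),(310.6,268)): print("s",plane("scene",uv,z).round(4))
E
```

```text
[[ 0.7469  0.0816  0.0404]
 [ 0.7312 -0.1332  0.0387]
 [ 0.8758  0.0729  0.05  ]
 [ 0.86   -0.1426  0.0504]]
yaw -0.07322623235727559 -0.07282395313321038 axis -0.07022101099675666 frontmid [ 0.73903201 -0.02578626  0.03955447] mid [ 0.80346344 -0.03031815  0.04485793]
top 152.0 627.5 [[157.8000030517578, 224.6999969482422], [172.39999389648438, 173.6999969482422], [185.6999969482422, 177.5], [171.1999969482422, 228.5]] [[184, 177], [173, 175], [159, 225], [171, 227]]
scene 131.0 620.5 [[349.3999938964844, 147.1999969482422], [361.8999938964844, 137.8000030517578], [392.70001220703125, 179.0], [380.20001220703125, 188.3000030517578]] [[355, 143], [353, 152], [383, 184], [390, 181], [390, 176], [362, 140]]
[0.682 0.122 0.028]
[ 0.6625 -0.17    0.028 ]
s [0.6925 0.1236 0.028 ]
s [ 0.668  -0.1483  0.028 ]
[0.677  0.1197 0.046 ]
[ 0.6577 -0.1688  0.046 ]
s [0.6991 0.1119 0.046 ]
s [ 0.6749 -0.1555  0.046 ]
```

Checks out: wedge length 180 mm, toe z about 0, heel z about 40 mm, yaw −0.186. Stand yaw is −0.073, with its front middle near (0.678,−0.022). I'll move above the wedge grip point.

```bash
cat >> h.py <<'E'
from scipy.spatial.transform import Rotation as Ro
def go(*pts):  # (x,y,z,yaw) -> increments from the measured pose
    s=robot.observe(); R0=Ro.from_euler('xyz',s["tool_rot"])
    print("t",s["time"],"tcp",s["tool_pos"].round(4),s["tool_rot"].round(4),"F",s["contact_force"].round(2))
    for x,y,z,w in pts:
        print((R0.inv().apply(np.array([x,y,z])-s["tool_pos"])*100).round(2),(R0.inv()*Ro.from_euler('xyz',[np.pi,0,w])).as_rotvec(degrees=True).round(2))
E
python3 -c "
from h import *
go((.46,-.12,.2,-.186),(.434,.316,.13,-.186))"
```

```text
t 0.1 tcp [ 0.1779 -0.4936  0.2261] [-3.1402e+00 -2.0000e-04  3.4580e-01] F [-0.12 -0.04 -1.24]
[ 39.2  -25.58   2.65] [-8.000e-02  1.000e-02  3.047e+01]
[ 51.53 -67.47   9.71] [-8.000e-02  1.000e-02  3.047e+01]
```

Emit:
step_arm([
  {"delta_pos": [39.2,-25.6,2.6],"dr": [0,0,30.5],"fingers": -1},
  {"delta_pos": [39.2,-25.6,2.6],"dr": [0,0,30.5],"fingers": -1},
  {"delta_pos": [39.2,-25.6,2.6],"dr": [0,0,30.5],"fingers": -1},
  {"delta_pos": [39.2,-25.6,2.6],"dr": [0,0,30.5],"fingers": -1},
  {"delta_pos": [39.2,-25.6,2.6],"dr": [0,0,30.5],"fingers": -1},
])

```text
time: 0.72
tool_pos: [0.3599, -0.2528, 0.2099]
tool_rot: [-3.142, -0.0, -0.187]
contact_force: [1.8, -1.0, 0.1]
opening: 0.0919
grip_force: 0.0
```

```bash
python3 -c "
from h import *
go((.434,.316,.13,-.186))"
```

```text
t 0.725 tcp [ 0.3599 -0.2528  0.2099] [-3.1416 -0.     -0.1873] F [ 1.82 -0.96  0.1 ]
[ -3.31 -57.27   7.99] [-0.   -0.   -0.07]
```

Emit:
step_arm([
  {"delta_pos": [0,-30,2],"dr": [0,0,0],"fingers": -1},
  {"delta_pos": [0,-30,2],"dr": [0,0,0],"fingers": -1},
  {"delta_pos": [0,-30,2],"dr": [0,0,0],"fingers": -1},
  {"delta_pos": [0,-30,2],"dr": [0,0,0],"fingers": -1},
  {"delta_pos": [0,-30,2],"dr": [0,0,0],"fingers": -1},
])

```text
time: 1.35
tool_pos: [0.4146, 0.0425, 0.1898]
tool_rot: [3.142, 0.0, -0.186]
contact_force: [1.4, -0.5, -0.8]
opening: 0.0916
grip_force: 0.0
```

```bash
python3 -c "
from h import *
go((.434,.316,.10,-.186))"
```

```text
t 1.35 tcp [0.4146 0.0425 0.1898] [ 3.1415e+00  2.0000e-04 -1.8560e-01] F [ 1.38 -0.46 -0.83]
[ -3.13 -27.24   8.98] [0.   0.01 0.02]
```

Emit:
step_arm([
  {"delta_pos": [-3.1,-27.2,9],"dr": [0,0,0],"fingers": -1},
  {"delta_pos": [-3.1,-27.2,9],"dr": [0,0,0],"fingers": -1},
  {"delta_pos": [-3.1,-27.2,9],"dr": [0,0,0],"fingers": -1},
  {"delta_pos": [-3.1,-27.2,9],"dr": [0,0,0],"fingers": -1},
  {"delta_pos": [-3.1,-27.2,9],"dr": [0,0,0],"fingers": -1},
])

```text
time: 1.98
tool_pos: [0.4339, 0.3157, 0.0986]
tool_rot: [3.141, 0.001, -0.185]
contact_force: [0.3, -0.1, -0.5]
opening: 0.0919
grip_force: 0.0
```

```bash
python3 - <<'E'
from h import *
go((.434,.316,.006,-.186))
i=viewer.read_camera("scene"); t=viewer.read_camera("top")
cv2.imwrite("pics/a.png",np.hstack([cv2.resize(i[100:225,310:435,::-1],(400,400)),cv2.resize(t[140:265,110:235,::-1],(400,400))]))
E
```

```text
t 1.975 tcp [0.4339 0.3157 0.0986] [ 3.1407e+00  1.3000e-03 -1.8460e-01] F [ 0.27 -0.13 -0.46]
[ 0.02 -0.04  9.26] [0.05 0.07 0.08]
```

View pics/a.png

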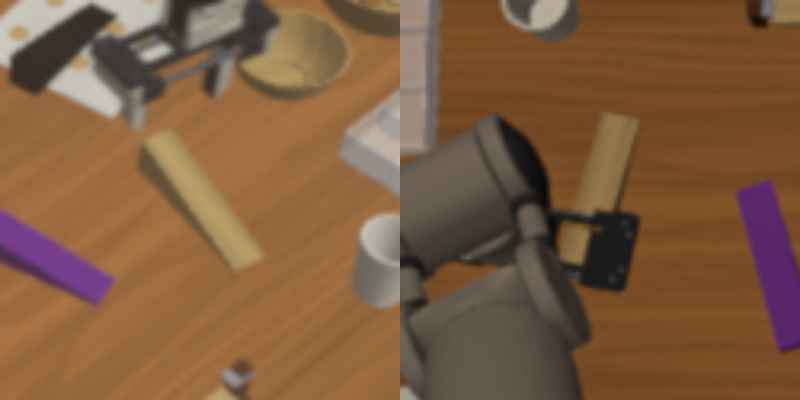

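The gripper sits centred over the heel end of the wedge, with both fingertips clear of it (scene crop (135,110) and (215,85)). Descending.

Emit:
step_arm([
  {"delta_pos": [0,0,5],"dr": [0,0,0],"fingers": -1},
  {"delta_pos": [0,0,9.2],"dr": [0,0,0],"fingers": -1},
  {"delta_pos": [0,0,9.2],"dr": [0,0,0],"fingers": -1},
  {"delta_pos": [0,0,9.2],"dr": [0,0,0],"fingers": 1},
  {"delta_pos": [0,0,9.2],"dr": [0,0,0],"fingers": 1},
], newtons=35)

```text
time: 2.7
tool_pos: [0.436, 0.3137, 0.01]
tool_rot: [-3.139, -0.003, -0.187]
contact_force: [1.2, -0.5, -0.5]
opening: 0.0768
grip_force: 0.0
```

Emit:
step_arm([
  {"delta_pos": [0,0,0],"dr": [0,0,0],"fingers": 1},
  {"delta_pos": [0,0,0],"dr": [0,0,0],"fingers": 1},
  {"delta_pos": [0,0,0],"dr": [0,0,0],"fingers": 1},
  {"delta_pos": [0,0,0],"dr": [0,0,0],"fingers": 1},
  {"delta_pos": [0,0,0],"dr": [0,0,0],"fingers": 1},
])

```text
time: 3.32
tool_pos: [0.4348, 0.3133, 0.0081]
tool_rot: [-3.142, -0.0, -0.187]
contact_force: [-0.9, -0.4, 2.0]
opening: 0.04
grip_force: 35.0
```

```bash
python3 -c "
from h import *
go((.434,.316,.08,-.186),(.505,-.008,.08,-.073))"
```

```text
t 3.325 tcp [0.4348 0.3133 0.0081] [-3.1416e+00 -1.0000e-04 -1.8650e-01] F [-0.91 -0.37  1.97]
[-0.12 -0.25 -7.19] [-0.   -0.   -0.03]
[12.86 30.27 -7.18] [ 0.  -0.  -6.5]
```

Emit:
step_arm([
  {"delta_pos": [0,0,-4],"dr": [0,0,0],"fingers": 1},
  {"delta_pos": [0,0,-8],"dr": [0,0,0],"fingers": 1},
  {"delta_pos": [2,4,-8],"dr": [0,0,-1],"fingers": 1},
  {"delta_pos": [4,9,-8],"dr": [0,0,-2],"fingers": 1},
  {"delta_pos": [6,14,-8],"dr": [0,0,-3],"fingers": 1},
])

```text
time: 3.95
tool_pos: [0.4677, 0.1632, 0.088]
tool_rot: [3.141, 0.0, -0.133]
contact_force: [1.3, 0.3, -0.6]
opening: 0.0399
grip_force: 35.0
```

```bash
python3 -c "
from h import *
go((.500,-.009,.08,-.073))"
```

```text
t 3.95 tcp [0.4677 0.1632 0.088 ] [ 3.1414e+00  1.0000e-04 -1.3260e-01] F [ 1.29  0.33 -0.62]
[ 5.48 16.64  0.8 ] [ 0.01  0.01 -3.42]
```

Emit:
step_arm([
  {"delta_pos": [1.8,5.5,0],"dr": [0,0,-1],"fingers": 1},
  {"delta_pos": [3.7,11,0],"dr": [0,0,-2],"fingers": 1},
  {"delta_pos": [5,15,0],"dr": [0,0,-3],"fingers": 1},
  {"delta_pos": [5.5,16.6,2],"dr": [0,0,-3.4],"fingers": 1},
  {"delta_pos": [5.5,16.6,4.5],"dr": [0,0,-3.4],"fingers": 1},
])

```text
time: 4.58
tool_pos: [0.5006, -0.009, 0.0428]
tool_rot: [3.141, -0.001, -0.077]
contact_force: [0.1, 0.4, -2.2]
opening: 0.0397
grip_force: 35.0
```

```bash
python3 - <<'E'
from h import *
go((.500,-.009,.0085,-.073))
i=viewer.read_camera("scene"); t=viewer.read_camera("top")
cv2.imwrite("pics/b.png",np.hstack([cv2.resize(i[130:290,245:405,::-1],(400,400)),cv2.resize(t[110:270,200:360,::-1],(400,400))]))
E
```

```text
t 4.575 tcp [ 0.5006 -0.009   0.0428] [ 3.1413e+00 -1.3000e-03 -7.7300e-02] F [ 0.15  0.37 -2.17]
[-0.06  0.01  3.42] [ 0.02 -0.08 -0.25]
```

View pics/b.png

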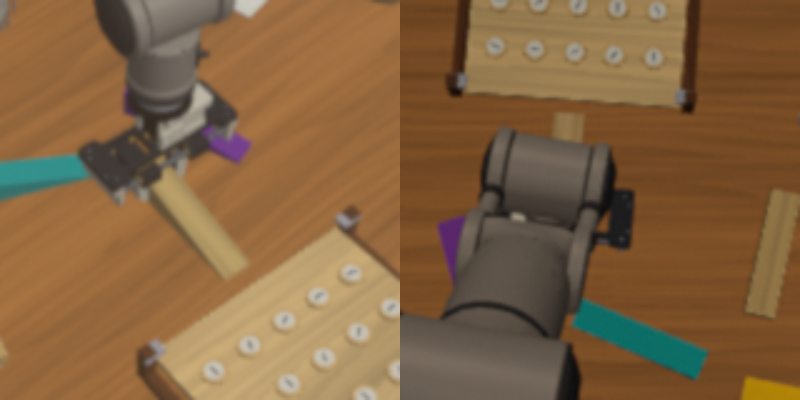

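The toe, at crop (569,115), is centred on the board front (lips at 458 and 686), aligned and short of the edge. I'll lower it and slide in while gripped.

Emit:
step_arm([
  {"delta_pos": [0,0,1.5],"dr": [0,-0.1,-0.2],"fingers": 1},
  {"delta_pos": [0,0,2.8],"dr": [0,-0.1,-0.2],"fingers": 1},
  {"delta_pos": [0,0,3.3],"dr": [0,-0.1,-0.2],"fingers": 1},
  {"delta_pos": [0,0,3.4],"dr": [0,-0.1,-0.2],"fingers": 1},
  {"delta_pos": [0,0,3.4],"dr": [0,-0.1,-0.2],"fingers": 1},
])

```text
time: 5.3
tool_pos: [0.5003, -0.0073, 0.0093]
tool_rot: [3.141, 0.001, -0.071]
contact_force: [-0.1, -0.1, -1.1]
opening: 0.0399
grip_force: 35.0
```

```bash
python3 - <<'E'
from h import *
go((.500,-.009,.0085,-.073))
for uv in((217,199),(228,197),(240,245)): print(plane("top",uv,.0).round(3),plane("top",uv,.03).round(3))
E
```

```text
t 5.3 tcp [ 0.5003 -0.0073  0.0093] [ 3.1414e+00  1.2000e-03 -7.1200e-02] F [-0.06 -0.08 -1.06]
[-0.02  0.17  0.08] [0.01 0.07 0.1 ]
[0.508 0.151 0.   ] [0.504 0.147 0.03 ]
[0.515 0.114 0.   ] [0.51  0.111 0.03 ]
[0.352 0.071 0.   ] [0.35  0.068 0.03 ]
```

Emit:
step_arm([
  {"delta_pos": [0,0,0.1],"dr": [0,0,0],"fingers": 0},
  {"delta_pos": [0,0,0.1],"dr": [0,0,0],"fingers": -0.1},
  {"delta_pos": [0,0,0.1],"dr": [0,0,0],"fingers": -0.1},
  {"delta_pos": [0,0,0.1],"dr": [0,0,0],"fingers": -0.1},
  {"delta_pos": [0,0,0.1],"dr": [0,0,0],"fingers": 1},
], newtons=15)

```text
time: 5.92
tool_pos: [0.5001, -0.0073, 0.0081]
tool_rot: [3.141, 0.002, -0.071]
contact_force: [-0.6, 0.7, 0.8]
opening: 0.0446
grip_force: 0.0
```

Emit:
step_arm([
  {"delta_pos": [0,0,0],"dr": [0,0,0],"fingers": 1},
  {"delta_pos": [0,0,0],"dr": [0,0,0],"fingers": 1},
  {"delta_pos": [0.5,0,0],"dr": [0,0,0],"fingers": 1},
  {"delta_pos": [1.2,0,0],"dr": [0,0,0],"fingers": 1},
  {"delta_pos": [2,0,0],"dr": [0,0,0],"fingers": 1},
])

```text
time: 6.55
tool_pos: [0.5206, -0.0088, 0.0081]
tool_rot: [3.142, 0.002, -0.071]
contact_force: [-1.8, 1.2, 2.5]
opening: 0.04
grip_force: 15.0
```

Emit:
step_arm([
  {"delta_pos": [1,0,0],"dr": [0,0,0],"fingers": 1},
  {"delta_pos": [2,0,0],"dr": [0,0,0],"fingers": 1},
  {"delta_pos": [3,0,0],"dr": [0,0,0],"fingers": 1},
  {"delta_pos": [3.5,0,0],"dr": [0,0,0],"fingers": 1},
  {"delta_pos": [3.5,0,0],"dr": [0,0,0],"fingers": 1},
])

```text
time: 7.18
tool_pos: [0.5559, -0.0113, 0.0081]
tool_rot: [3.141, -0.0, -0.071]
contact_force: [2.4, -0.3, 2.4]
opening: 0.0397
grip_force: 15.0
```

```bash
python3 - <<'E'
from h import *
go((.500,-.009,.0085,-.073))
i=viewer.read_camera("scene"); t=viewer.read_camera("top")
cv2.imwrite("pics/c.png",np.hstack([cv2.resize(i[160:320,265:425,::-1],(400,400)),cv2.resize(t[90:250,190:350,::-1],(400,400))]))
E
```

```text
t 7.175 tcp [ 0.5559 -0.0113  0.0081] [ 3.1415 -0.     -0.0714] F [ 2.41 -0.33  2.43]
[-5.6   0.17 -0.04] [ 0.01 -0.    0.09]
```

View pics/c.png

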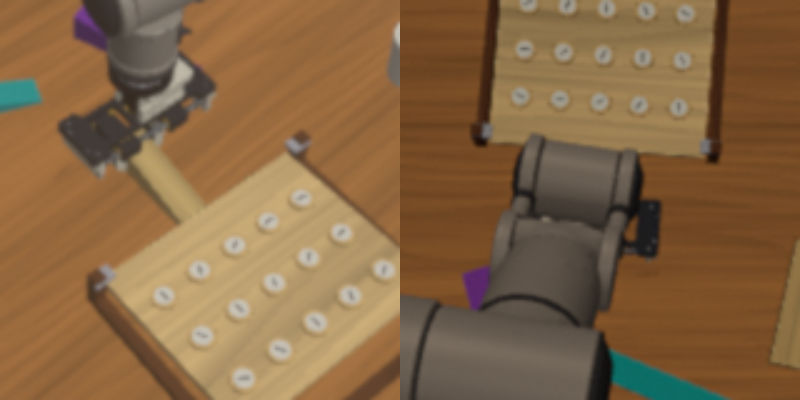

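The wedge is centred under the edge (scene crop (195,215), lips' midpoint (201,211)), and the board is still low. Now I release, slide back past the heel, shut the fingers and push on the heel.

Emit:
step_arm([
  {"delta_pos": [0,0,0],"dr": [0,0,0],"fingers": -0.3},
  {"delta_pos": [0,0,0],"dr": [0,0,0],"fingers": -0.3},
  {"delta_pos": [0,0,0],"dr": [0,0,0],"fingers": -0.3},
  {"delta_pos": [-2,0,0],"dr": [0,0,0],"fingers": -0.3},
  {"delta_pos": [-5,0,-0.2],"dr": [0,0,0],"fingers": -0.3},
])

```text
time: 7.9
tool_pos: [0.5048, -0.0077, 0.0099]
tool_rot: [3.141, 0.001, -0.071]
contact_force: [-0.2, 0.4, -0.2]
opening: 0.0596
grip_force: 0.0
```

Emit:
step_arm([
  {"delta_pos": [0,0,-0.5],"dr": [0,0,0],"fingers": 1},
  {"delta_pos": [0,0,-0.5],"dr": [0,0,0],"fingers": 1},
  {"delta_pos": [0,0,-0.5],"dr": [0,0,0],"fingers": 1},
  {"delta_pos": [0,0,-0.5],"dr": [0,0,0],"fingers": 1},
  {"delta_pos": [0,0,-0.5],"dr": [0,0,0],"fingers": 1},
])

```text
time: 8.52
tool_pos: [0.5052, -0.0077, 0.0149]
tool_rot: [3.142, 0.002, -0.071]
contact_force: [0.1, -0.7, 0.2]
opening: 0.0143
grip_force: 0.0
```

```bash
python3 - <<'E'
from h import *
go((.53,-.0113,.012,-.073))
print(robot.observe()["opening"])
E
```

```text
t 8.525 tcp [ 0.5052 -0.0077  0.0149] [ 3.1415e+00  1.8000e-03 -7.1300e-02] F [ 0.09 -0.73  0.18]
[2.5  0.19 0.28] [0.  0.1 0.1]
0.014279112310053292
```

Emit:
step_arm([
  {"delta_pos": [0,0,0.4],"dr": [0,0,0],"fingers": 1},
  {"delta_pos": [0.5,0,0.4],"dr": [0,0,0],"fingers": 1},
  {"delta_pos": [1.2,0,0.4],"dr": [0,0,0],"fingers": 1},
  {"delta_pos": [1.8,0,0.4],"dr": [0,0,0],"fingers": 1},
  {"delta_pos": [2.3,0,0.4],"dr": [0,0,0],"fingers": 1},
])

```text
time: 9.15
tool_pos: [0.5273, -0.0091, 0.0108]
tool_rot: [-3.142, 0.004, -0.071]
contact_force: [-5.3, 0.2, 1.9]
opening: 0.0002
grip_force: 2.2
```

Emit:
step_arm([
  {"delta_pos": [0.4,0,0],"dr": [0,0,0],"fingers": 1},
  {"delta_pos": [0.8,0,0],"dr": [0,0,0],"fingers": 1},
  {"delta_pos": [1.2,0,0],"dr": [0,0,0],"fingers": 1},
  {"delta_pos": [1.6,0,0],"dr": [0,0,0],"fingers": 1},
  {"delta_pos": [2,0,0],"dr": [0,0,0],"fingers": 1},
])

```text
time: 9.78
tool_pos: [0.5482, -0.0107, 0.0109]
tool_rot: [3.142, 0.002, -0.071]
contact_force: [-4.1, 0.6, -0.9]
opening: 0.0001
grip_force: 1.6
```

Emit:
step_arm([
  {"delta_pos": [0.4,0,0],"dr": [0,0,0],"fingers": 1},
  {"delta_pos": [0.8,0,0],"dr": [0,0,0],"fingers": 1},
  {"delta_pos": [1.2,0,0],"dr": [0,0,0],"fingers": 1},
  {"delta_pos": [1.6,0,0],"dr": [0,0,0],"fingers": 1},
  {"delta_pos": [2,0,0],"dr": [0,0,0],"fingers": 1},
])

```text
time: 10.4
tool_pos: [0.5681, -0.0122, 0.0109]
tool_rot: [3.142, 0.002, -0.071]
contact_force: [-2.3, -0.1, -2.0]
opening: 0.0004
grip_force: 1.4
```

```bash
python3 - <<'E'
from h import *
go((.58,-.0135,.011,-.073))
i=viewer.read_camera("scene"); t=viewer.read_camera("top")
cv2.imwrite("pics/d.png",np.hstack([cv2.resize(i[160:320,265:425,::-1],(400,400)),cv2.resize(t[90:250,190:350,::-1],(400,400))]))
E
```

```text
t 10.4 tcp [ 0.5681 -0.0122  0.0109] [ 3.1415e+00  1.8000e-03 -7.1400e-02] F [-2.32 -0.06 -1.99]
[ 1.19  0.05 -0.01] [0.   0.1  0.09]
```

View pics/d.png

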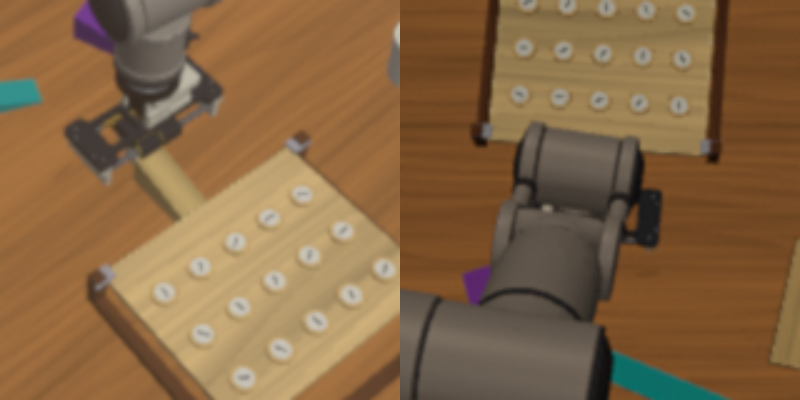

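The board is rising (charms shifted upward in scene) and the wedge is straight. I'll use charm centroids to estimate how much rise is left.

```bash
cat >> h.py <<'E'
def charms(im):
    hsv=cv2.cvtColor(im,cv2.COLOR_RGB2HSV); g=cv2.cvtColor(im,cv2.COLOR_RGB2GRAY).astype(float)
    w=((hsv[...,1]<70)&(hsv[...,2]>130)).astype(np.uint8); w[:225]=0;w[320:]=0;w[:,:320]=0;w[:,435:]=0
    N,_,st,ce=cv2.connectedComponentsWithStats(w); ce=ce[[i for i in range(1,N) if st[i][4]>20]]
    return ce
def tilt(im):
    C0=charms(cv2.imread("pics/scene0.png")[:,:,::-1].copy()); C=charms(im); hinge=.92; out=[]
    for c in C0:
        d=np.linalg.norm(C-c,axis=1); j=d.argmin()
        if d[j]>7: continue
        p=plane("scene",c,.042); L=hinge-p[0]-.073*(p[1]+.02); z=.0535-.075*L; p=plane("scene",c,z)
        q=proj("scene",p+[0,0,.075*L])-proj("scene",p); out.append(((C[j]-c)@q/(q@q),L))
    o=np.array(out); print("raised fraction",(o[:,0]*o[:,1]).sum()/o[:,1].sum(),"n",len(o),"sd",o[:,0].std())
E
python3 -c "
from h import *
tilt(viewer.read_camera('scene'))"
```

```text
raised fraction 0.5344891144619378 n 15 sd 0.17129339251745457
```

Emit:
step_arm([
  {"delta_pos": [0.1,0,0],"dr": [0,0,0],"fingers": 1},
  {"delta_pos": [0.2,0,0],"dr": [0,0,0],"fingers": 1},
  {"delta_pos": [0.3,0,0],"dr": [0,0,0],"fingers": 1},
  {"delta_pos": [0.4,0,0],"dr": [0,0,0],"fingers": 1},
  {"delta_pos": [0.5,0,0],"dr": [0,0,0],"fingers": 1},
])

```text
time: 11.18
tool_pos: [0.5729, -0.0125, 0.011]
tool_rot: [3.141, 0.002, -0.071]
contact_force: [-5.0, 1.4, 2.0]
opening: 0.0004
grip_force: 2.1
```

```bash
python3 -c "
from h import *
tilt(viewer.read_camera('scene'))"
```

```text
raised fraction 0.5775421090981672 n 15 sd 0.18234866037635766
```

Emit:
step_arm([
  {"delta_pos": [0.3,0,0],"dr": [0,0,0],"fingers": 1},
  {"delta_pos": [0.6,0,0],"dr": [0,0,0],"fingers": 1},
  {"delta_pos": [0.9,0,0],"dr": [0,0,0],"fingers": 1},
  {"delta_pos": [1.2,0,0],"dr": [0,0,0],"fingers": 1},
  {"delta_pos": [1.5,0,0],"dr": [0,0,0],"fingers": 1},
])

```text
time: 11.85
tool_pos: [0.5881, -0.0136, 0.0109]
tool_rot: [3.142, 0.002, -0.071]
contact_force: [-4.0, 0.4, 1.8]
opening: 0.0005
grip_force: 2.0
```

```bash
python3 -c "
from h import *
tilt(viewer.read_camera('scene'))"
```

```text
raised fraction 0.7348951459503364 n 15 sd 0.2052015453547694
```

Emit:
step_arm([
  {"delta_pos": [0.2,0,0],"dr": [0,0,0],"fingers": 1},
  {"delta_pos": [0.4,0,0],"dr": [0,0,0],"fingers": 1},
  {"delta_pos": [0.6,0,0],"dr": [0,0,0],"fingers": 1},
  {"delta_pos": [0.7,0,0],"dr": [0,0,0],"fingers": 1},
  {"delta_pos": [0.8,0,0],"dr": [0,0,0],"fingers": 1},
])

```text
time: 12.52
tool_pos: [0.5958, -0.0141, 0.0109]
tool_rot: [3.142, 0.002, -0.071]
contact_force: [-4.0, 0.2, 1.1]
opening: 0.0003
grip_force: 1.9
```

```bash
python3 -c "
from h import *
tilt(viewer.read_camera('scene'))"
```

```text
raised fraction 0.8278523720516996 n 15 sd 0.20853575104636574
```

Emit:
step_arm([
  {"delta_pos": [0.04,0,0],"dr": [0,0,0],"fingers": 1},
  {"delta_pos": [0.08,0,0],"dr": [0,0,0],"fingers": 1},
  {"delta_pos": [0.12,0,0],"dr": [0,0,0],"fingers": 1},
  {"delta_pos": [0.16,0,0],"dr": [0,0,0],"fingers": 1},
  {"delta_pos": [0.2,0,0],"dr": [0,0,0],"fingers": 1},
])

```text
time: 13.2
tool_pos: [0.5978, -0.0143, 0.0109]
tool_rot: [3.142, 0.002, -0.071]
contact_force: [-4.2, 0.5, 1.0]
opening: 0.0006
grip_force: 2.0
```

Emit:
step_arm([
  {"delta_pos": [0.06,0,0],"dr": [0,0,0],"fingers": 1},
  {"delta_pos": [0.12,0,0],"dr": [0,0,0],"fingers": 1},
  {"delta_pos": [0.18,0,0],"dr": [0,0,0],"fingers": 1},
  {"delta_pos": [0.24,0,0],"dr": [0,0,0],"fingers": 1},
  {"delta_pos": [0.3,0,0],"dr": [0,0,0],"fingers": 1},
])

```text
time: 13.82
tool_pos: [0.5991, -0.0144, 0.0107]
tool_rot: [3.142, 0.006, -0.071]
contact_force: [-10.5, 0.4, 4.3]
opening: 0.0005
grip_force: 5.1
```

```bash
python3 -c "
from h import *
tilt(viewer.read_camera('scene'))"
```

```text
raised fraction 0.8858068769040393 n 15 sd 0.2321114914417619
```

Force is climbing at x=0.599: lips reached. I'll hold and read.

Emit:
step_arm([
  {"delta_pos": [0,0,0],"dr": [0,0,0],"fingers": 1},
  {"delta_pos": [0,0,0],"dr": [0,0,0],"fingers": 1},
  {"delta_pos": [0,0,0],"dr": [0,0,0],"fingers": 1},
  {"delta_pos": [0,0,0],"dr": [0,0,0],"fingers": 1},
  {"delta_pos": [0,0,0],"dr": [0,0,0],"fingers": 1},
])

```text
time: 14.5
tool_pos: [0.5991, -0.0143, 0.0107]
tool_rot: [-3.142, 0.005, -0.071]
contact_force: [-9.5, 0.2, 6.0]
opening: 0.0007
grip_force: 4.7
```

Emit:
step_arm([
  {"delta_pos": [0.02,0,0],"dr": [0,0,0],"fingers": 1},
  {"delta_pos": [0.04,0,0],"dr": [0,0,0],"fingers": 1},
  {"delta_pos": [0.06,0,0],"dr": [0,0,0],"fingers": 1},
  {"delta_pos": [0.08,0,0],"dr": [0,0,0],"fingers": 1},
  {"delta_pos": [0.08,0,0],"dr": [0,0,0],"fingers": 1},
])

```text
time: 15.12
tool_pos: [0.5992, -0.0143, 0.0107]
tool_rot: [-3.142, 0.007, -0.071]
contact_force: [-12.1, 0.5, 7.2]
opening: 0.0003
grip_force: 6.0
```

Emit:
step_arm([
  {"delta_pos": [0.02,0,0],"dr": [0,0,0],"fingers": 1},
  {"delta_pos": [0.04,0,0],"dr": [0,0,0],"fingers": 1},
  {"delta_pos": [0.06,0,0],"dr": [0,0,0],"fingers": 1},
  {"delta_pos": [0.08,0,0],"dr": [0,0,0],"fingers": 1},
  {"delta_pos": [0.08,0,0],"dr": [0,0,0],"fingers": 1},
])

```text
time: 15.75
tool_pos: [0.5993, -0.0143, 0.0106]
tool_rot: [-3.141, 0.009, -0.071]
contact_force: [-14.1, -0.6, 8.1]
opening: 0.0001
grip_force: 7.1
```

```bash
python3 -c "
from h import *
F=[]
for i in range(4): tilt(viewer.read_camera('scene')); F.append(robot.observe()['contact_force'])
print(np.round(F,1))"
```

```text
raised fraction 0.8829808387622087 n 15 sd 0.21679489997329465
raised fraction 0.8889515607483838 n 15 sd 0.22814552147005926
raised fraction 0.8963979085207882 n 15 sd 0.21336547553343085
raised fraction 0.8860500038372846 n 15 sd 0.21748295404934434
[[-13.2   0.6   9. ]
 [-14.4   0.6   8.9]
 [-14.7   1.2   7.8]
 [-14.    1.6   8.3]]
```

Emit:
step_arm([
  {"delta_pos": [0.02,0,0],"dr": [0,0,0],"fingers": 1},
  {"delta_pos": [0.04,0,0],"dr": [0,0,0],"fingers": 1},
  {"delta_pos": [0.06,0,0],"dr": [0,0,0],"fingers": 1},
  {"delta_pos": [0.06,0,0],"dr": [0,0,0],"fingers": 1},
  {"delta_pos": [0.06,0,0],"dr": [0,0,0],"fingers": 1},
])

```text
time: 16.58
tool_pos: [0.5994, -0.0143, 0.0105]
tool_rot: [-3.142, 0.01, -0.071]
contact_force: [-16.0, 0.9, 9.2]
opening: 0.0009
grip_force: 7.9
```

```bash
python3 -c "
from h import *
F=[]
for i in range(4): viewer.read_camera('scene'); F.append(robot.observe()['contact_force'])
print(np.round(F,1))"
```

```text
[[-16.4   0.3   9.7]
 [-15.6   1.2   8.9]
 [-15.8   1.    8.9]
 [-15.4   0.1   9. ]]
```

A steady 16 N is snug. I'll back off straight, then lift clear.

Emit:
step_arm([
  {"delta_pos": [-0.2,0,0],"dr": [0,0,0],"fingers": 1},
  {"delta_pos": [-0.6,0,0],"dr": [0,0,0],"fingers": 1},
  {"delta_pos": [-2,0,0],"dr": [0,0,0],"fingers": 1},
  {"delta_pos": [-5,0,-1],"dr": [0,0,0],"fingers": 1},
  {"delta_pos": [-8,0,-4],"dr": [0,0,0],"fingers": 1},
])

```text
time: 17.4
tool_pos: [0.5226, -0.009, 0.0505]
tool_rot: [-3.142, 0.002, -0.072]
contact_force: [0.3, 0.1, 0.9]
opening: 0.0004
grip_force: 0.0
```

Emit:
step_arm([
  {"delta_pos": [-4,0,-6],"dr": [0,0,0],"fingers": 1},
  {"delta_pos": [-6,0,-12],"dr": [0,0,0],"fingers": 1},
  {"delta_pos": [-8,0,-14],"dr": [0,0,0],"fingers": 1},
  {"delta_pos": [-8,0,-14],"dr": [0,0,0],"fingers": 1},
  {"delta_pos": [-8,0,-14],"dr": [0,0,0],"fingers": 1},
])

```text
time: 18.02
tool_pos: [0.4444, -0.0034, 0.1907]
tool_rot: [3.141, 0.001, -0.072]
contact_force: [0.3, -0.2, -0.2]
opening: 0.0005
grip_force: 0.0
```

```bash
python3 - <<'E'
from h import *
i=viewer.read_camera("scene"); t=viewer.read_camera("top"); tilt(i)
cv2.imwrite("pics/e.png",np.hstack([cv2.resize(i[160:320,265:425,::-1],(400,400)),cv2.resize(t[60:220,190:350,::-1],(400,400))]))
E
```

```text
raised fraction 0.8920656740538447 n 15 sd 0.21912334978973044
```

View pics/e.png

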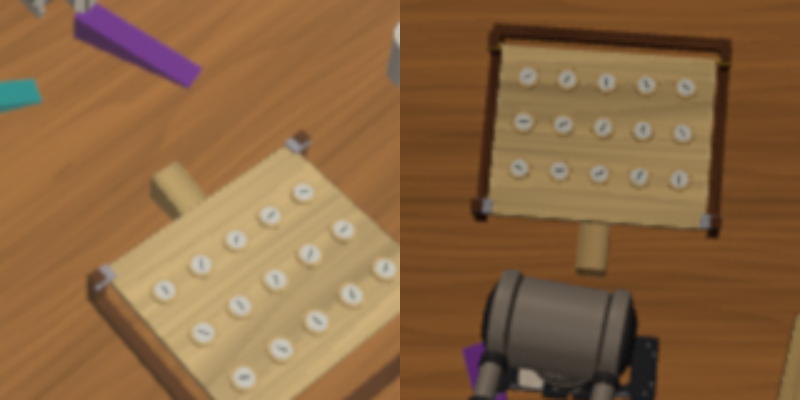

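The board is level against the lips, and its height did not change after I backed off. The wedge is straight and centred, heel at top crop (592,250), and the arm is clear. Handing in.

```bash
python3 -c "
from cell import robot
print(robot.hand_in())"
```

```text
the job is handed in; nothing more can be done
None
```

The wedge is under the middle of the front edge, pushed to a steady 16 N or so. The board sits up at its lips and stayed there after I let go, and the job is handed in with the arm clear; no verdict came back.

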